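# Slide a finished module out through the gravity flap

## Robot

A 7-joint arm with a two-finger parallel gripper is mounted at the origin on the work surface. World frame = base frame: x ahead of the robot, y to its left, z up, the work surface at z = 0. Lengths are in m, angles in rad, forces in N, time in s.
With the tool pointing down it reaches from about 0.425 to 0.875 m from the base axis. Payload 4.7 kg.
Tool frame: the origin (TCP) lies on the centre line of the jaws, within the pads' length; the fingertips stand 14 mm ahead of it and the grasp point (between the pads) lies 5 mm behind it; z points along the fingers, y is the direction in which the jaws open and shut (so a half turn about z gives the same grasp; the last joint's range is limited). The gripper opens to 87 mm and grips with 3 to 60 N. Pads are 19 mm wide; open, the fingers measure 117 mm over their backs; the gripper's body (75 mm by 190 mm) begins 51 mm behind the grasp point.
Start: joints at [-1.278, 0.321, -0.07, 1.45, 0.023, 1.371, -0.057], TCP at [0.179, 0.625, 0.237] pointing down, gripper open.
Joint ranges: [-2.86, 2.86], [-0.3, 2.09], [-1.38, 1.24], [0.06, 2.45], [-1.56, 4.7], [0.09, 2.05], [-2.69, 2.69]. Speed limits (rad/s): [2.57, 2.57, 3.14, 3.14, 3.14, 3.14, 3.14].

## Interface

Orientations are given as a rotation vector (axis times angle).
In Python, from bench import ctrl, optics, models gives the robot as it stands. The module is installed in compiled form; this text tells all that it offers.
- The arm moves only by the tool arm_command, never from a script. Its argument "motion" is a list of rows, each a list of 3 entries, a list of its own where there are three numbers: the shift along the tool's x, y, z in mm, then the turn, a rotation vector about the tool's x, y, z in degrees, then the closure, from 0 (fully open) to 1 (shut). In form: [[[x, y, z], [ax, ay, az], claw], ...]. A call has 1 to 8 rows; each row shifts and turns the commanded pose from where the row before left it, along the tool's axes as they then stand; what a row does not reach is not made up. A row lasts 1/12 s, in which the tool goes at most 41.7 mm and 7.16 degrees, less where a joint would pass 70% of its speed; a pose out of reach is approached as far as the arm can. A call with a gripper value outside its range is refused whole. The fingers move at their own pace and stop on an object; "force" is the grip in N (left out, the last holds). Time passes only in rows, so rows that do not move let the fingers close. It gives the time, the measured TCP pose, the force and the opening at its end, in the units of the state.
- ctrl.get_state(): the state, without advancing time (a new reading comes with each control period).
- optics.get_image(name): name is "side" or "top"; returns (picture, depth): 480x640x3 uint8, blue, green, red; 480x640 float32, m along the optical axis (not along the pixel's ray), 0 where there is no reading.
- optics.camera_model(name): a dict with "fovy" (degrees; the focal length in pixels is half the picture's height over the tangent of half this angle, whatever the lens; pixels are square), "cx", "cy" (the principal point, pixels), "rvec" (rotation vector, rad) and "tvec" (3), from world to camera coordinates, as OpenCV has them. Camera axes: x right, y down, z forward; pixel columns grow to the right and rows downward; lengths in m; the calibration is good to about 2 mm. A picture is of the moment at which its call begins. camera_model takes no time and is no camera call.
- ctrl.close_job(): hands the job in, once; it reports no verdict.
Trained networks look in the newest picture that a camera, given by its name, has taken for a name from the list of things; names that differ only in an ending like _2 or _b are one class to them, and where a whole thing is asked for, a point or a joint stands for the part that bears it (a point fixed in the world has none). Each returns a list of dicts, best first, with "conf" (0 to 1); they miss things now and then, are a little off and sometimes report something else, mostly with a low value. They report only what shows in the picture. A call takes as long as a camera call. They do not tell look-alikes from the thing itself.
- models.search_frame(camera, target): "location" ([x, y, z] in m, in the coordinates of the camera as it stood for that picture, good to about 4 mm: the middle of the surface that is visible of it).
- models.silhouettes(camera, target): "pixels" (480x640 bool, what is visible of it).
The state is a dict: "time": time; "joint_positions": joint angles; "qd": joint speeds; "joint_torque": joint torques, N m; "position": TCP position; "tool_rot": TCP orientation; "ft_force": force on the tool from outside, world axes, zero at the start; "torque": the same for the moment, N m; "grip_width": opening from 0.0 (shut) to 1.0 (fully open).
Only numpy, scipy, OpenCV 4.12 (cv2) and the standard library are available. Lean on these libraries where they do the work, as an engineer would, in place of code of your own. Each camera call takes 0.05 s, during which the arm holds its last target.

## Task

Without gripping or lifting it, push the flat metal module along the feed deck with the fingers, so that its leading end pushes the hanging flap open and it slides right through into the catch tray behind. Draw the fingers back before the flap swings shut on them, keep them off the flap itself, and leave the module lying in the tray with the flap hanging shut. Leave the capacitor, the jar and the screwdriver where they are.

Things in the scene. Friction and masses are not known exactly. Their poses are not given: they have to be found in the camera images.
- chute: Fixed grey sheet-metal outfeed chute, 540 mm long, 180 wide. Origin on the bench under the edge where the level feed deck ends. x is the travel direction (along the deck, under the flap, into the tray), y left of travel (away from the robot), z up. Feed deck: top 75 mm above the bench, x -300 to 0, y -115 to 65. All sheet faces are slippery (friction about 0.25).
- sill (a point): End edge of the feed deck, mid throat (chute x 0, y 0, z 75 mm). The throat is 110 mm wide (y -55 to 55). Beyond it a 45 degree slope leads down to the catch tray. Cheeks 142 mm above the bench (x 0 to 55) flank the flap; a lintel bar over the hinge spans x 14 to 30, z 134 to 142. Axes as the chute's.
- fence (a point): Point on the foot of the fence's inner face, mid length (chute x -150, y 55, z 75 mm). The fence runs straight along the whole deck on the side away from the robot, 20 mm high above the deck. A module lying against it has its centre at chute y = 9 mm. Axes as the chute's.
- guide_mouth (a point): Outer end, at deck level, of the flared guide on the robot's side of the deck (chute x -72, y -106, z 75 mm). The guide, 20 mm high and 4 thick, runs from here slantwise to the throat (x -3, y -56). Up-travel of it that side of the deck is open. Axes as the chute's.
- tray_floor (a point): Middle of the catch tray's inner floor (chute x 149, y 0, z 10 mm). Inner floor x 65 to 235, y -58 to 58 mm; sides 60 mm above the bench, open on top. Axes as the chute's.
- flap_panel: Hanging aluminium flap, 104 mm wide, 62 long, 2 thick, about 70 g. Origin at the middle of its hinge line (chute x 25, y 0, z 128 mm, 53 above the deck); the panel extends 62 mm along its own -z. Shut, its lower edge is 9 mm farther along travel than the hinge and 67 mm above the bench. It swings only inward and up, along the travel.
- flap (a joint): Swing of the flap in rad: 0 is shut, grows as it is pushed inward, stop at 1.5. It falls shut by its own weight in well under a second when nothing holds it.
- module_center (a point): Centre of the loose module: closed flat aluminium housing, 110 mm long (x, roughly along travel at the start), 92 wide (y), 34 high (z), about 0.4 kg; dark vent slots on top, black connector on its trailing (-x) end. Starts on the deck, askew and off the fence. Once its centre is past the deck's end it tips, slides into the tray and lies with its centre about 27 mm above the bench.
- capacitor: Loose capacitor can, 36 across, 50 high, standing on the bench beyond the fence; origin at the centre of its underside. Not to be disturbed.
- screw_jar: Loose clear jar with a lid, 52 across, 65 high, standing on the bench beside the tray, on the fence side; origin at the centre of its underside. Not to be disturbed.
- screwdriver: Loose screwdriver, 170 long, lying on the bench beyond the end of the tray; origin at the middle of its underside. Not to be disturbed.
Not all that is in view belongs to the job. Leave any blue or yellow look-alike of the part that bears module_center alone.

How it is judged:
On the way, in this order (a step that is already met when the one before it is completed fails the run):
1. the module's leading end has pushed the flap open (value of joint flap above 0.4 rad and x of module_center in the frame of chute above -0.05 m and contact force between flap_panel and the fingers below 0.5 N).
2. the module lies in the catch tray and the flap is shut (x of module_center in the frame of chute between 0.085 and 0.2 m and y of module_center in the frame of chute between -0.05 and 0.05 m and z of module_center in the frame of chute below 0.07 m and value of joint flap below 0.12 rad), for 0.2 s.
At the end, for the whole second after the job is handed in: The module lies still in the catch tray (centre 85 to 200 mm past the deck's end, between the tray sides, below 70 mm above the bench), and the flap hangs shut (within 0.12 rad) and still (all of step 2 and velocity of joint flap between -0.2 and 0.2 rad/s and linear speed of module below 0.02 m/s); the robot touches nothing.
It fails at once if the module is lifted (more than 12 mm above where it lies on the deck) (z of module_center in the frame of chute above 0.104 m).
It fails at once if the flap closes on the fingers, or the fingers push it (over 1 N) (contact force between flap_panel and the fingers above 1 N).
It fails at once if the capacitor is moved more than 20 mm (distance of capacitor from where it was at the start of the episode above 0.02 m).
It fails at once if the screw jar is moved more than 20 mm (distance of screw_jar from where it was at the start of the episode above 0.02 m).
It fails at once if the screwdriver is moved more than 20 mm (distance of screwdriver from where it was at the start of the episode above 0.02 m).
It also fails if it takes over 42 s, if anything falls off the work surface, if the arm or the gripper's body presses on something with over 40 N, if the wrist force passes 120 N, or if a joint passes its speed limit or range.

## Working session

There is one attempt and no reset: what is moved stays moved. The work goes in short steps, Python scripts to look and compute and a tool call to move; the robot and the scene stay as the last step left them, time stands still between calls to the robot, and variables do not carry over. Pictures are saved under pics/ and viewed, and the job is handed in when it is done.

Besides the shell and the picture viewer there is one more tool, called after "Call:" by a JSON object that holds its "name" and its "arguments", one argument or row to a line. arm_command: Moves the arm, as the interface text tells. Its arguments: {"type":"object","properties":{"motion":{"type":"array","items":{"type":"array"}},"force":{"type":"number"}},"required":["motion"]}

```bash
mkdir -p pics; cat > h.py <<'E'
import numpy as np, cv2
from bench import ctrl, optics, models
def cam(n):
    m=optics.camera_model(n); f=240/np.tan(np.radians(m['fovy'])/2)
    R=cv2.Rodrigues(np.array(m['rvec'],float))[0]; t=np.array(m['tvec'],float).ravel()
    return f,m['cx'],m['cy'],R,t,m
def cloud(n,d):
    f,cx,cy,R,t,_=cam(n); v,u=np.mgrid[0:480,0:640]
    P=np.stack([(u-cx)/f*d,(v-cy)/f*d,d],-1)
    return (P-t)@R
def c2w(n,p):
    f,cx,cy,R,t,_=cam(n); return (np.array(p)-t)@R
def proj(n,p):
    f,cx,cy,R,t,_=cam(n); q=np.atleast_2d(p)@R.T+t
    return q[:,:2]/q[:,2:]*f+[cx,cy]
E
python3 - <<'E'
from h import *
print(ctrl.get_state())
for n in('side','top'):
    im,d=optics.get_image(n); cv2.imwrite(f'pics/{n}0.png',im); np.savez(f'{n}0.npz',im=im,d=d); print(cam(n)[5])
E
```

```text
{'time': 0.0, 'joint_positions': array([-1.2779529 ,  0.32177902, -0.07007631,  1.45169749,  0.02259612,
        1.37079223, -0.05692291]), 'qd': array([ 0.00015533,  0.00106338, -0.00055286, -0.00100847,  0.00037533,
       -0.00060613,  0.00138996]), 'joint_torque': array([ 7.67241709e-04, -4.91303480e+01, -4.03702743e-01, -3.12533391e+01,
       -6.41333009e-02,  4.36990173e-02,  1.80750803e-04]), 'position': array([0.1787494 , 0.62438139, 0.23547869]), 'tool_rot': array([-4.36410998e-01, -3.11096607e+00,  2.95644469e-03]), 'ft_force': array([-0.80402243,  0.59667044, -0.8824985 ]), 'torque': array([-0.00534662, -0.03774155, -0.06454496]), 'grip_width': 1.0019609249324413}
{'fovy': 43.54080319892427, 'cx': 328.0732259248022, 'cy': 240.97377624680644, 'rvec': array([ 2.37377353, -0.51806819,  0.18769142]), 'tvec': array([-0.43663054,  0.28053184,  1.33739478])}
{'fovy': 51.23456269937961, 'cx': 333.09552683850967, 'cy': 239.10502757059854, 'rvec': array([ 2.0886513 , -2.14407068,  0.17118296]), 'tvec': array([0.08638194, 0.50377203, 1.03049517])}
```

View pics/side0.png

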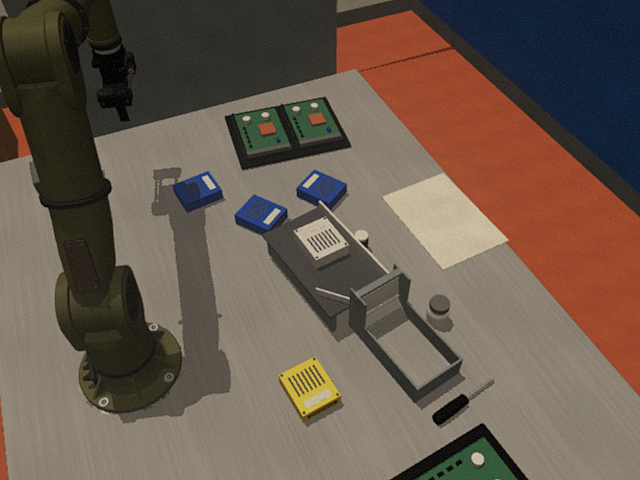

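View pics/top0.png

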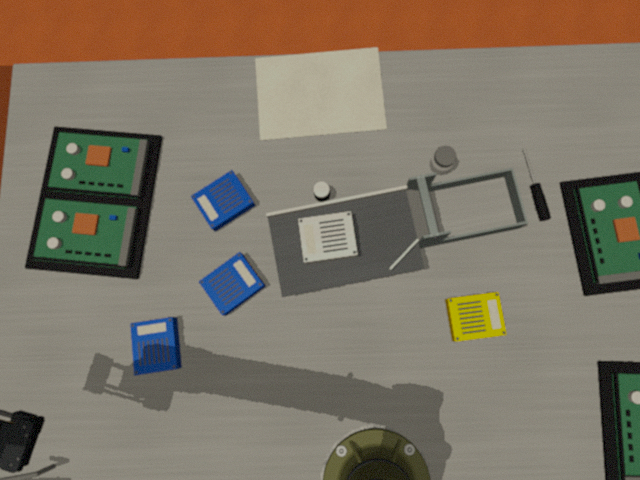

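```bash
cat >> h.py <<'E'
def fitrect(P): # minAreaRect in mm
    return cv2.minAreaRect((P[:,:2]*1000).astype(np.float32))
E
python3 - <<'E'
from h import *
from scipy.optimize import minimize
A=np.load('top0.npz'); d=A['d']; W=cloud('top',d)
ok=d>0
x,y,z=W[...,0],W[...,1],W[...,2]
for (u,v) in [(300,80),(290,270),(330,235),(325,192),(480,205),(445,155),(475,315),(410,185),(270,214),(425,268),(428,180),(420,200)]:
    print((u,v),W[v,u].round(4))
# chute from deck & fence
sel=ok&(z>0.068)&(z<0.082); 
m=np.zeros(sel.shape,np.uint8); m[sel]=1
m[:, :250]=0; m[:,440:]=0; m[:180]=0; m[310:]=0
print('deck z',np.median(z[m>0]),m.sum()); print(fitrect(W[m>0]))
sel=ok&(z>0.1)&(z<0.118); m2=np.zeros_like(m); m2[sel]=1; m2[:,:280]=0;m2[:,375:]=0;m2[:190]=0;m2[290:]=0
n,l,s,c=cv2.connectedComponentsWithStats(m2); k=1+np.argmax(s[1:,4]); print(s[k],fitrect(W[l==k]),np.median(z[l==k]))
for t in ('chute','module_center','flap_panel','capacitor','screw_jar','screwdriver'):
  for c in('top','side'):
    for r in models.search_frame(c,t)[:3]: print(t,c,round(r['conf'],2),c2w(c,r['location']).round(4))
E
```

```text
(300, 80) [ 0.9053  0.1441 -0.0032]
(290, 270) [0.4382 0.1639 0.0732]
(330, 235) [0.5036 0.0782 0.1061]
(325, 192) [0.6112 0.0884 0.0471]
(480, 205) [ 0.5806 -0.2566  0.0116]
(445, 155) [ 0.6819 -0.175   0.0634]
(475, 315) [ 0.3373 -0.2216  0.0336]
(410, 185) [ 0.6046 -0.0898  0.1042]
(270, 214) [0.5539 0.2023 0.0946]
(425, 268) [ 0.4435 -0.1277  0.0016]
(428, 180) [ 0.6114 -0.1259  0.1133]
(420, 200) [ 0.5871 -0.118   0.0464]
deck z 0.07444913436171396 9179
((497.7200622558594, 21.060348510742188), (173.88221740722656, 355.72039794921875), 10.255773544311523)
[ 299  212   59   52 2423] ((500.45428466796875, 83.10509490966797), (92.95252227783203, 110.20674133300781), 6.444098949432373) 0.10858679298482946
chute top 0.97 [ 0.5356 -0.0661  0.0712]
chute side 0.55 [ 0.5414 -0.1123  0.068 ]
module_center top 0.91 [ 0.3338 -0.2238  0.0321]
module_center top 0.83 [0.4991 0.0817 0.108 ]
module_center top 0.81 [0.2863 0.4556 0.0324]
module_center side 0.86 [0.495  0.0742 0.1117]
module_center side 0.77 [0.4137 0.2911 0.0356]
module_center side 0.71 [ 0.3368 -0.2316  0.0352]
flap_panel side 0.97 [ 0.5581 -0.1211  0.0998]
capacitor top 0.79 [0.6129 0.0984 0.0464]
capacitor side 0.67 [0.6257 0.0954 0.0531]
screw_jar top 0.71 [ 0.6752 -0.167   0.0635]
screw_jar top 0.39 [ 0.5357 -0.0668  0.0754]
screwdriver top 0.71 [ 0.5895 -0.3806  0.0211]
screwdriver side 0.72 [ 0.5881 -0.3859  0.0216]
screwdriver side 0.71 [0.6251 0.0961 0.0543]
screwdriver side 0.7 [ 0.5382 -0.1174  0.0728]
```

```bash
python3 - <<'E'
from h import *
from scipy.optimize import minimize
A=np.load('top0.npz'); d=A['d']; W=cloud('top',d)
M=np.zeros(d.shape,bool); M[150:310,245:545]=1
P=W[M&(d>0)]; P=P[P[:,2]<0.2]
# model heightmap in chute coords 1mm
X,Y=np.meshgrid(np.arange(-400,300),np.arange(-200,200)); H=np.zeros(X.shape)
def b(x0,x1,y0,y1,h): H[(X>=x0)&(X<x1)&(Y>=y0)&(Y<y1)]=h
b(-300,0,-115,65,75); b(-300,0,55,58,95)
b(60,239,-62,62,60); b(65,235,-58,58,10)
H[(X>=0)&(X<65)&(abs(Y)<55)]=(75-X)[(X>=0)&(X<65)&(abs(Y)<55)]
b(0,55,55,59,142); b(0,55,-59,-55,142); b(14,30,-59,59,142)
H=cv2.GaussianBlur(H.astype(np.float32),(0,0),2)
def cost(p,s=False):
    a=p[2]/10; q=P[:,:2]*1000-np.array(p[:2])*100
    cx=q[:,0]*np.sin(a)-q[:,1]*np.cos(a); cy=q[:,0]*np.cos(a)+q[:,1]*np.sin(a)
    h=cv2.remap(H,(cx+400).astype(np.float32)[:,None],(cy+200).astype(np.float32)[:,None],cv2.INTER_LINEAR)[:,0]
    e=np.clip(abs(h-P[:,2]*1000),0,25); return e.mean()
best=None
for a in (4,7,10,13):
  for y0 in(-.7,-.9,-1.1):
    r=minimize(cost,[5.4,y0,np.radians(a)*10],method='Nelder-Mead',options=dict(initial_simplex=[[5.4,y0,np.radians(a)*10],[5.6,y0,np.radians(a)*10],[5.4,y0+.2,np.radians(a)*10],[5.4,y0,np.radians(a)*10+.5]]))
    if best is None or r.fun<best.fun: best=r
p=best.x; print(best.fun,p*[100,100,1],'deg',np.degrees(p[2]/10))
o=np.array([p[0]/10,p[1]/10]);a=p[2]/10
ex=np.array([np.sin(a),-np.cos(a)]);ey=np.array([np.cos(a),np.sin(a)])
np.savez('chute.npz',o=o,ex=ex,ey=ey)
for n in('top','side'):
    im=np.load(n+'0.npz')['im'].copy()
    for s,c in (([(-300,-115,75),(0,-115,75),(0,65,75),(-300,65,75)],(0,0,255)),([(65,-58,10),(235,-58,10),(235,58,10),(65,58,10)],(0,255,0)),([(-300,55,95),(0,55,95)],(255,0,255)),([(0,-56,142),(55,-56,142),(55,56,142),(0,56,142)],(255,255,0)),([(-72,-106,95),(-3,-56,95)],(0,255,255))):
        s=np.array(s)/1000.; w=np.c_[o+s[:,:1]*ex+s[:,1:2]*ey,s[:,2]]
        cv2.polylines(im,[proj(n,w).round().astype(int)],True,c,1)
    crop=im[140:320,240:560] if n=='top' else im[180:420,250:490]
    cv2.imwrite(f'pics/fit_{n}.png',cv2.resize(crop,None,fx=2.4,fy=2.4))
m=np.array([.50045,.0831]); print('module chute',(m-o)@ex,(m-o)@ey)
E
```

```text
Traceback (most recent call last):
cv2.error: OpenCV(4.12.0) /io/opencv/modules/imgproc/src/imgwarp.cpp:1713: error: (-215:Assertion failed) dst.cols < SHRT_MAX && dst.rows < SHRT_MAX && src.cols < SHRT_MAX && src.rows < SHRT_MAX in function 'remap'
```

Subsample (P[::2]).

```bash
cat > fit.py <<'E'
from h import *
from scipy.optimize import minimize
A=np.load('top0.npz'); d=A['d']; W=cloud('top',d)
M=np.zeros(d.shape,bool); M[150:310,245:545]=1
P=W[M&(d>0)]; P=P[P[:,2]<0.2][::2]
P=P[:32000]
X,Y=np.meshgrid(np.arange(-400,300),np.arange(-200,200)); H=np.zeros(X.shape)
def b(x0,x1,y0,y1,h): H[(X>=x0)&(X<x1)&(Y>=y0)&(Y<y1)]=h
b(-300,0,-115,65,75); b(-300,0,55,58,95)
b(60,239,-62,62,60); b(65,235,-58,58,10)
H[(X>=0)&(X<65)&(abs(Y)<55)]=(75-X)[(X>=0)&(X<65)&(abs(Y)<55)]
b(0,55,55,59,142); b(0,55,-59,-55,142); b(14,30,-59,59,142)
H=cv2.GaussianBlur(H.astype(np.float32),(0,0),2)
def cost(p,s=False):
    a=p[2]/10; q=P[:,:2]*1000-np.array(p[:2])*100
    cx=q[:,0]*np.sin(a)-q[:,1]*np.cos(a); cy=q[:,0]*np.cos(a)+q[:,1]*np.sin(a)
    h=cv2.remap(H,(cx+400).astype(np.float32)[:,None],(cy+200).astype(np.float32)[:,None],cv2.INTER_LINEAR)[:,0]
    e=np.clip(abs(h-P[:,2]*1000),0,25); return e.mean()
best=None
for a in (4,7,10,13):
  for y0 in(-.7,-.9,-1.1):
    r=minimize(cost,[5.4,y0,np.radians(a)*10],method='Nelder-Mead',options=dict(initial_simplex=[[5.4,y0,np.radians(a)*10],[5.6,y0,np.radians(a)*10],[5.4,y0+.2,np.radians(a)*10],[5.4,y0,np.radians(a)*10+.5]]))
    if best is None or r.fun<best.fun: best=r
p=best.x; print(best.fun,p*[100,100,1],'deg',np.degrees(p[2]/10))
o=np.array([p[0]/10,p[1]/10]);a=p[2]/10
ex=np.array([np.sin(a),-np.cos(a)]);ey=np.array([np.cos(a),np.sin(a)])
np.savez('chute.npz',o=o,ex=ex,ey=ey)
for n in('top','side'):
    im=np.load(n+'0.npz')['im'].copy()
    for s,c in (([(-300,-115,75),(0,-115,75),(0,65,75),(-300,65,75)],(0,0,255)),([(65,-58,10),(235,-58,10),(235,58,10),(65,58,10)],(0,255,0)),([(-300,55,95),(0,55,95)],(255,0,255)),([(0,-56,142),(55,-56,142),(55,56,142),(0,56,142)],(255,255,0)),([(-72,-106,95),(-3,-56,95)],(0,255,255))):
        s=np.array(s)/1000.; w=np.c_[o+s[:,:1]*ex+s[:,1:2]*ey,s[:,2]]
        cv2.polylines(im,[proj(n,w).round().astype(int)],True,c,1)
    crop=im[140:320,240:560] if n=='top' else im[180:420,250:490]
    cv2.imwrite(f'pics/fit_{n}.png',cv2.resize(crop,None,fx=2.4,fy=2.4))
m=np.array([.50045,.0831]); print('module chute',(m-o)@ex,(m-o)@ey)
E
python3 fit.py
```

```text
5.709570723000274 [548.21139375 -93.8551186    1.71439666] deg 9.82276927893652
module chute -0.18250913397014232 -0.016872484945219427
```

View pics/fit_top.png

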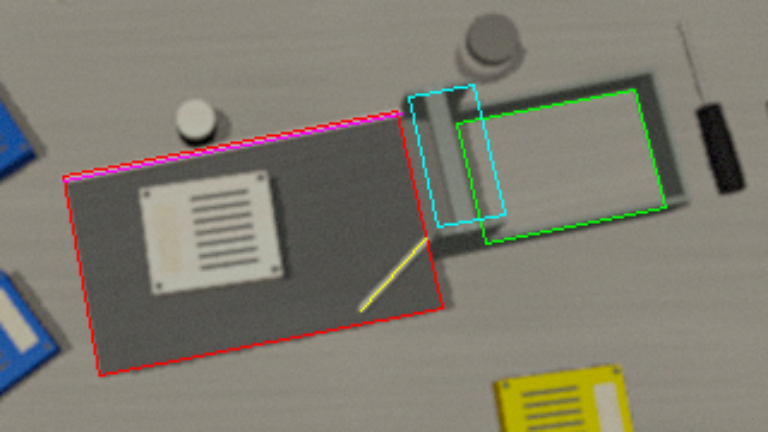

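View pics/fit_side.png

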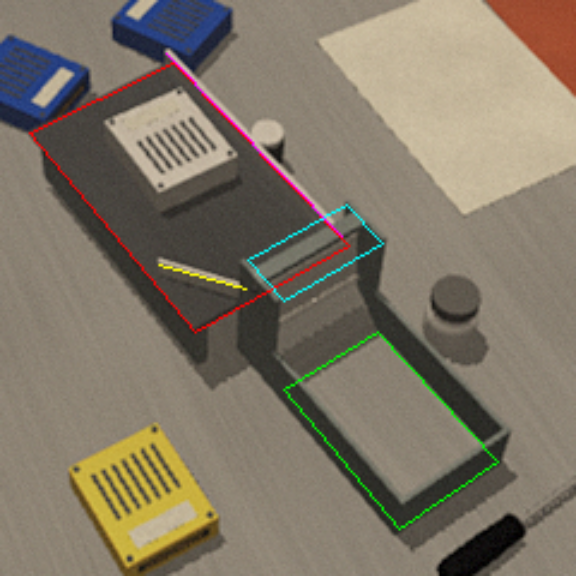

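```bash
cat >> h.py <<'E'
def chute():
    c=np.load('chute.npz'); return c['o'],c['ex'],c['ey']
def todo(target_c,z):
    o,ex,ey=chute(); s=ctrl.get_state(); R=cv2.Rodrigues(np.array(s['tool_rot']))[0]; p=np.array(s['position'])
    T=np.r_[o+target_c[0]/1000*ex+target_c[1]/1000*ey,z]
    Rg=np.c_[np.r_[-ex,0],np.r_[ey,0],[0,0,-1]]
    rv=cv2.Rodrigues(R.T@Rg)[0].ravel()
    print('t',round(s['time'],2),'chute pos',((p[:2]-o)@ex*1000).round(1),((p[:2]-o)@ey*1000).round(1),'z',(p[2]*1000).round(1),'F',s['ft_force'].round(1),'w',round(s['grip_width'],3))
    print('shift mm',(R.T@(T-p)*1000).round(1),'turn deg',np.degrees(rv).round(2))
E
python3 -c "
from h import *
todo((-280,-17),.2)"
```

```text
t 0.7 chute pos -771.2 -241.3 z 236.6 F [-0.6 -0.9 -0.4] w 0.996
shift mm [-415.7 -344.7   36.6] turn deg [ 1.000e-02 -0.000e+00  6.421e+01]
```

Call:
{"name": "arm_command", "arguments": {
  "motion": [
    [[-26,-21.5,0],[0,0,0],0.47],
    [[-26,-21.5,0],[0,0,0],0.47],
    [[-26,-21.5,0],[0,0,0],0.47],
    [[-26,-21.5,0],[0,0,0],0.47],
    [[-26,-21.5,0],[0,0,0],0.47],
    [[-26,-21.5,0],[0,0,0],0.47],
    [[-26,-21.5,0],[0,0,0],0.47],
    [[-26,-21.5,0],[0,0,0],0.47]
  ]
}}

```text
time: 1.37
position: [0.3323, 0.4009, 0.2368]
tool_rot: [0.436, 3.111, 0.001]
ft_force: [1.1, 1.7, -0.1]
grip_width: 0.548
```

Call:
{"name": "arm_command", "arguments": {
  "motion": [
    [[-26,-21.5,0],[0,0,0],0.47],
    [[-26,-21.5,0],[0,0,0],0.47],
    [[-26,-21.5,0],[0,0,0],0.47],
    [[-26,-21.5,0],[0,0,0],0.47],
    [[-26,-21.5,0],[0,0,0],0.47],
    [[-26,-21.5,0],[0,0,0],0.47],
    [[-26,-21.5,0],[0,0,0],0.47],
    [[-26,-21.5,0],[0,0,0],0.47]
  ]
}}

```text
time: 2.03
position: [0.4849, 0.1783, 0.237]
tool_rot: [0.436, 3.11, 0.001]
ft_force: [-0.2, 0.0, 0.0]
grip_width: 0.531
```

Call:
{"name": "arm_command", "arguments": {
  "motion": [
    [[0,0,0],[0,0,6.4],0.47],
    [[0,0,0],[0,0,6.4],0.47],
    [[0,0,0],[0,0,6.4],0.47],
    [[0,0,0],[0,0,6.4],0.47],
    [[0,0,0],[0,0,6.4],0.47]
  ]
}}

```text
time: 2.45
position: [0.4842, 0.1796, 0.2367]
tool_rot: [1.285, 2.867, 0.001]
ft_force: [0.4, -0.0, -0.0]
grip_width: 0.531
```

Call:
{"name": "arm_command", "arguments": {
  "motion": [
    [[0,0,0],[0,0,6.4],0.47],
    [[0,0,0],[0,0,6.4],0.47],
    [[0,0,0],[0,0,6.4],0.47],
    [[0,0,0],[0,0,6.4],0.47],
    [[0,0,0],[0,0,6.4],0.47],
    [[0,0,0],[0,0,0],0.47],
    [[0,0,0],[0,0,0],0.47]
  ]
}}

```text
time: 3.03
position: [0.4842, 0.1797, 0.2367]
tool_rot: [2.015, 2.41, 0.001]
ft_force: [0.1, -0.9, -0.2]
grip_width: 0.533
```

```bash
python3 -c "
from h import *
todo((-280,-17),.2)
for n in('side','top'):
    im,d=optics.get_image(n); cv2.imwrite(f'pics/{n}1.png',im)
"
```

```text
t 3.03 chute pos -280.5 -16.4 z 236.7 F [ 0.1 -0.9 -0.2] w 0.533
shift mm [-0.5 -0.6 36.7] turn deg [ 0.02 -0.01  0.39]
```

View pics/side1.png

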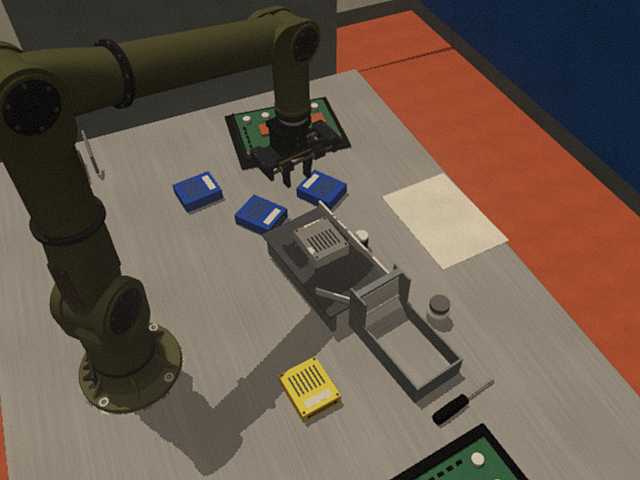

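View pics/top1.png

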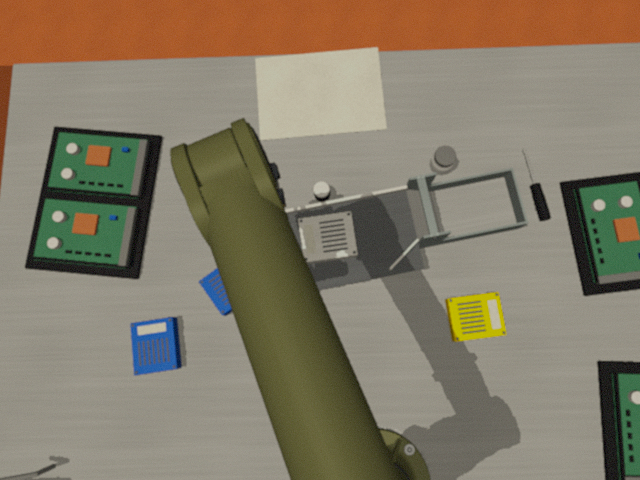

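Call:
{"name": "arm_command", "arguments": {
  "motion": [
    [[0,0,30],[0,0,0.4],0.47],
    [[0,0,30],[0,0,0],0.47],
    [[0,0,30],[0,0,0],0.47],
    [[0,0,26],[0,0,0],0.47],
    [[0,0,14],[0,0,0],0.47],
    [[0,0,6],[0,0,0],0.47],
    [[0,0,0],[0,0,0],0.47],
    [[0,0,0],[0,0,0],0.47]
  ]
}}

```text
time: 3.8
position: [0.4847, 0.1799, 0.1012]
tool_rot: [2.026, 2.4, 0.001]
ft_force: [0.3, -0.0, 1.2]
grip_width: 0.532
```

Call:
{"name": "arm_command", "arguments": {
  "motion": [
    [[-6,0,0],[0,0,0],0.47],
    [[-6,0,0],[0,0,0],0.47],
    [[-5,0,0],[0,0,0],0.47],
    [[-5,0,0],[0,0,0],0.47],
    [[-5,0,0],[0,0,0],0.47],
    [[-5,0,0],[0,0,0],0.47],
    [[-5,0,0],[0,0,0],0.47],
    [[-5,0,0],[0,0,0],0.47]
  ]
}}

```text
time: 4.47
position: [0.4913, 0.1381, 0.1007]
tool_rot: [-2.027, -2.4, -0.001]
ft_force: [-0.3, 1.1, 0.8]
grip_width: 0.528
```

```bash
cat > look.py <<'E'
from h import *
import sys
tag=sys.argv[1]
todo((-100,0),.1)
o,ex,ey=chute()
for n in('side','top'):
    im,d=optics.get_image(n); cv2.imwrite(f'pics/{n}{tag}.png',im)
    W=cloud(n,d); q=W[...,:2]-o; cx=q@ex*1000; cy=q@ey*1000; z=W[...,2]*1000
    bright=(im.max(2)>90)
    m=((d>0)&(z>102)&(z<117)&(cx>-250)&(cx<80)&(abs(cy)<75)&bright).astype(np.uint8)
    m=cv2.morphologyEx(m,cv2.MORPH_CLOSE,np.ones((5,5)))
    k,l,s,c=cv2.connectedComponentsWithStats(m)
    if k>1:
        i=1+np.argmax(s[1:,4]); P=np.c_[cx[l==i],cy[l==i]].astype(np.float32); print(n,cv2.minAreaRect(P),'median z',np.median(z[l==i]).round(1))
    crop=im[140:320,240:560] if n=='top' else im[150:420,230:490]
    cv2.imwrite(f'pics/{n}{tag}.png',cv2.resize(crop,None,fx=2.2,fy=2.2))
E
python3 look.py 2
```

```text
t 4.47 chute pos -238.2 -16.5 z 100.7 F [-0.3  1.1  0.8] w 0.528
shift mm [-138.2   16.9    0.6] turn deg [ 0.02 -0.02 -0.19]
side ((208.3795166015625, -229.4527587890625), (130.54885864257812, 1017.1329956054688), 60.465457916259766) median z 110.3
top ((-149.49429321289062, -88.57133483886719), (76.24984741210938, 239.99270629882812), 0.9380549788475037) median z 108.5
```

View pics/side2.png

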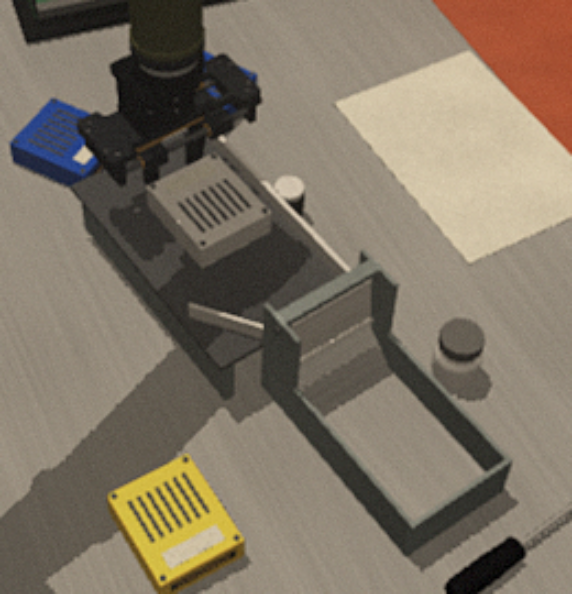

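View pics/top2.png

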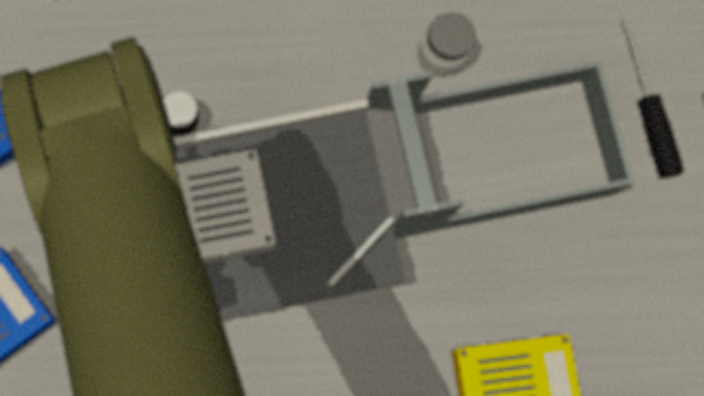

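Call:
{"name": "arm_command", "arguments": {
  "motion": [
    [[-5,1.2,0],[0,0,0],0.47],
    [[-5,1.2,0],[0,0,0],0.47],
    [[-5,1.2,0],[0,0,0],0.47],
    [[-5,1.2,0],[0,0,0],0.47],
    [[-5,1.2,0],[0,0,0],0.47],
    [[-5,1.2,0],[0,0,0],0.47],
    [[-5,1.2,0],[0,0,0],0.47],
    [[-5,1.2,0],[0,0,0],0.47]
  ]
}}

```text
time: 5.23
position: [0.5075, 0.0999, 0.1005]
tool_rot: [-2.027, -2.4, 0.0]
ft_force: [-0.2, 0.5, -0.1]
grip_width: 0.53
```

Call:
{"name": "arm_command", "arguments": {
  "motion": [
    [[-5,1.2,0],[0,0,0],0.47],
    [[-5,1.2,0],[0,0,0],0.47],
    [[-5,1.2,0],[0,0,0],0.47],
    [[-5,1.2,0],[0,0,0],0.47],
    [[-5,1.2,0],[0,0,0],0.47],
    [[-5,1.2,0],[0,0,0],0.47],
    [[-5,1.2,0],[0,0,0],0.47],
    [[-5,0,0],[0,0,0],0.47]
  ]
}}

```text
time: 5.9
position: [0.5227, 0.062, 0.1006]
tool_rot: [2.027, 2.4, 0.0]
ft_force: [-0.2, 0.6, -0.8]
grip_width: 0.534
```

```bash
python3 look.py 3|grep -v med
```

```text
t 5.9 chute pos -157.9 1.5 z 100.6 F [-0.2  0.6 -0.8] w 0.534
shift mm [-57.9  -1.3   0.6] turn deg [ 0.02  0.   -0.19]
```

View pics/side3.png

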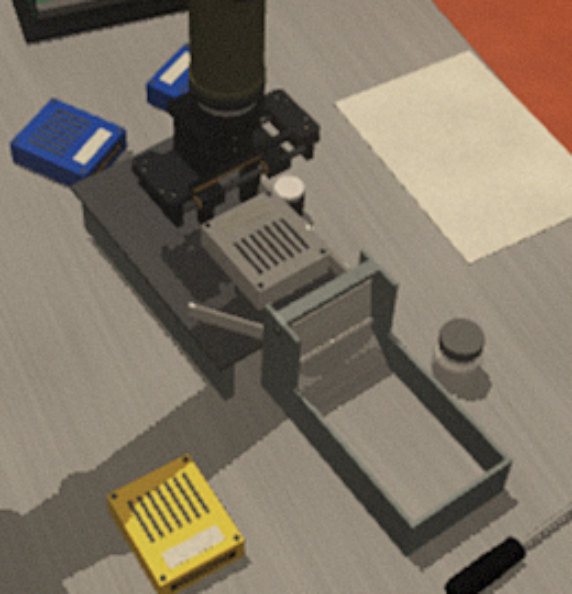

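View pics/top3.png

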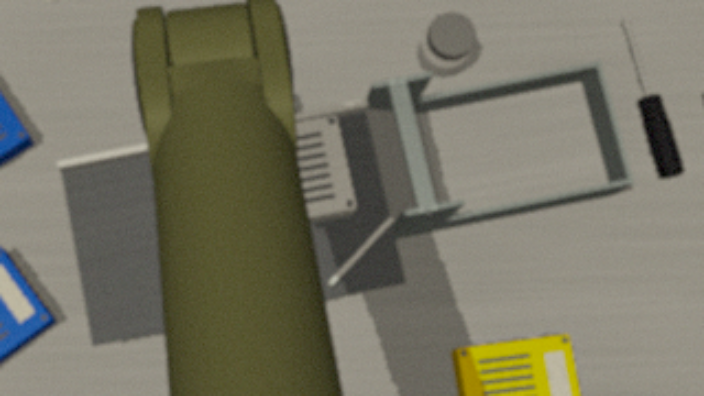

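```bash
python3 - <<'E'
from h import *
o,ex,ey=chute(); f,cx,cy,R,t,_=cam('top')
C=-R.T@t
for u,v in [(338,113),(357,213),(334,120),(350,204)]:
    u=240+u/2.2;v=140+v/2.2
    r=R.T@np.array([(u-cx)/f,(v-cy)/f,1]); w=C+r*(.109-C[2])/r[2]; q=w[:2]-o; print((q@ex*1000).round(1),(q@ey*1000).round(1))
im=cv2.imread('pics/top3.png'); cv2.imwrite('pics/z3.png',cv2.resize(im[80:260,270:450],None,fx=3.3,fy=3.3,interpolation=cv2.INTER_CUBIC))
E
```

```text
-31.1 48.5
-34.6 -47.9
-36.2 42.6
-39.0 -38.4
```

View pics/z3.png

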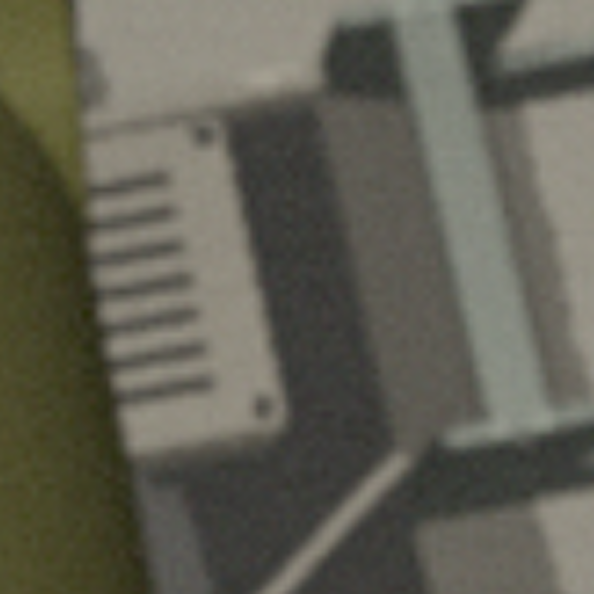

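Call:
{"name": "arm_command", "arguments": {
  "motion": [
    [[-6,0,0],[0,0,0],0.47],
    [[-6,0,0],[0,0,0],0.47],
    [[-6,0,0],[0,0,0],0.47],
    [[-6,0,0],[0,0,0],0.47],
    [[-6,0,0],[0,0,0],0.47],
    [[-6,0,0],[0,0,0],0.47],
    [[-6,0,0],[0,0,0],0.47],
    [[-6,0,0],[0,0,0],0.47]
  ]
}}

```text
time: 6.67
position: [0.5304, 0.0145, 0.1006]
tool_rot: [-2.027, -2.4, -0.0]
ft_force: [-0.5, 0.9, -0.1]
grip_width: 0.527
```

```bash
python3 look.py 4|grep -v med
```

```text
t 6.67 chute pos -109.7 1.0 z 100.6 F [-0.5  0.9 -0.1] w 0.527
shift mm [-9.8 -0.9  0.6] turn deg [ 0.  -0.  -0.2]
```

View pics/side4.png

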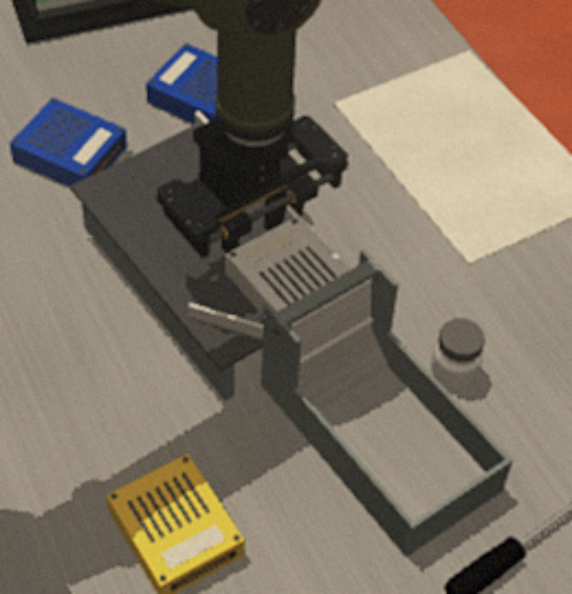

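View pics/top4.png

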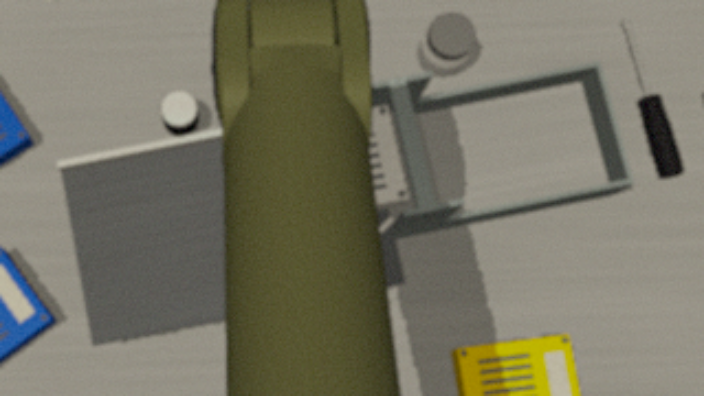

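Call:
{"name": "arm_command", "arguments": {
  "motion": [
    [[-6,0,0],[0,0,0],0.47],
    [[-6,0,0],[0,0,0],0.47],
    [[-6,0,0],[0,0,0],0.47],
    [[-6,0,0],[0,0,0],0.47],
    [[-5,0,0],[0,0,0],0.47],
    [[-5,0,0],[0,0,0],0.47]
  ]
}}

```text
time: 7.27
position: [0.5361, -0.0189, 0.1005]
tool_rot: [-2.027, -2.4, -0.0]
ft_force: [0.1, 1.2, -0.9]
grip_width: 0.531
```

```bash
python3 look.py 5|grep -v med
```

```text
t 7.27 chute pos -75.9 0.8 z 100.5 F [ 0.1  1.2 -0.9] w 0.531
shift mm [24.1 -0.9  0.5] turn deg [-0.   -0.01 -0.21]
```

View pics/side5.png

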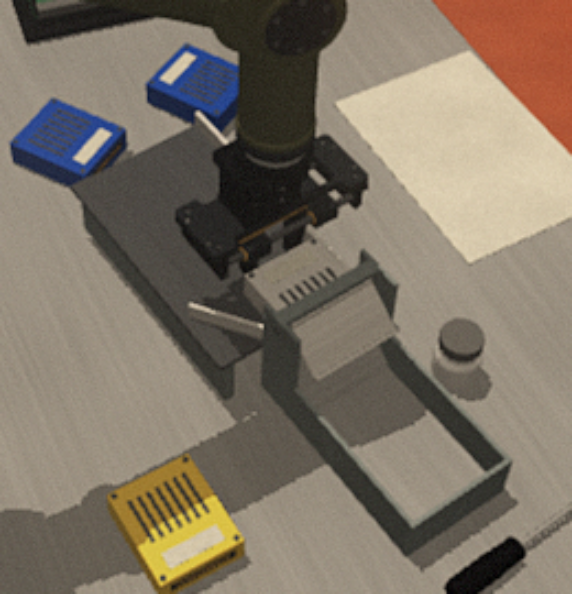

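View pics/top5.png

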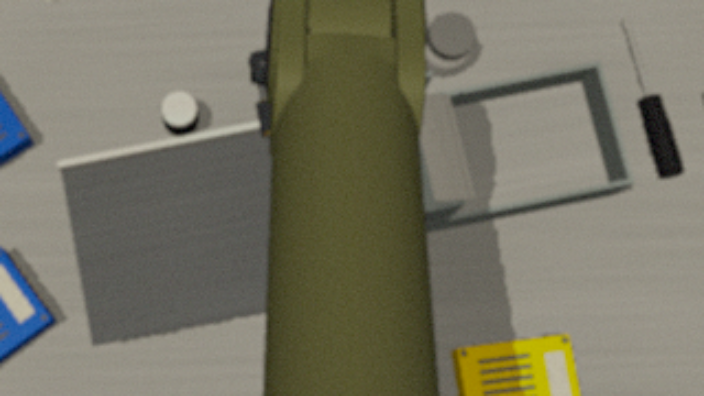

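Call:
{"name": "arm_command", "arguments": {
  "motion": [
    [[-5,0,0],[0,0,0],0.47],
    [[-5,0,0],[0,0,0],0.47],
    [[-5,0,0],[0,0,0],0.47],
    [[-5,0,0],[0,0,0],0.47],
    [[-4,0,0],[0,0,0],0.47]
  ]
}}

```text
time: 7.78
position: [0.5402, -0.0432, 0.1006]
tool_rot: [2.028, 2.399, -0.001]
ft_force: [0.3, 0.3, 0.4]
grip_width: 0.529
```

```bash
python3 look.py 6|grep -v med
```

```text
t 7.78 chute pos -51.3 0.7 z 100.6 F [0.3 0.3 0.4] w 0.529
shift mm [48.7 -0.9  0.6] turn deg [ 0.01  0.04 -0.23]
```

View pics/side6.png

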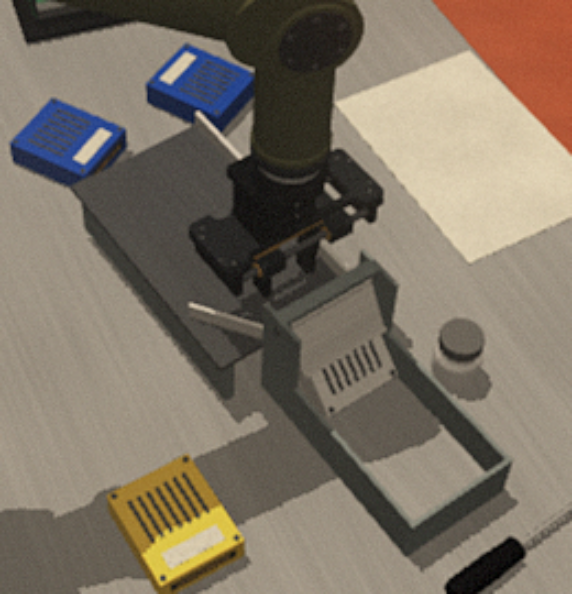

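Module has tipped and is sliding down the slope. Draw back and lift.

Call:
{"name": "arm_command", "arguments": {
  "motion": [
    [[10,0,0],[0,0,0],0.47],
    [[15,0,0],[0,0,0],0.47],
    [[20,0,0],[0,0,0],0.47],
    [[20,0,0],[0,0,0],0.47],
    [[20,0,-20],[0,0,0],0.47],
    [[15,0,-30],[0,0,0],0.47],
    [[15,0,-30],[0,0,0],0.47],
    [[0,0,-20],[0,0,0],0.47]
  ]
}}

```text
time: 8.55
position: [0.5206, 0.0766, 0.2031]
tool_rot: [-2.02, -2.406, -0.005]
ft_force: [0.4, 1.2, 0.4]
grip_width: 0.533
```

```bash
python3 look.py 7
```

```text
t 8.55 chute pos -172.7 1.9 z 203.1 F [0.4 1.2 0.4] w 0.533
shift mm [-72.9  -2.3 103. ] turn deg [ 0.14 -0.14  0.15]
side ((24.144100189208984, 3.9440689086914062), (8.001424789428711, 91.83157348632812), 0.2773608863353729) median z 109.7
top ((54.02167892456055, 56.73237228393555), (3.2941386699676514, 1.2283235788345337), 35.106224060058594) median z 114.6
```

View pics/side7.png

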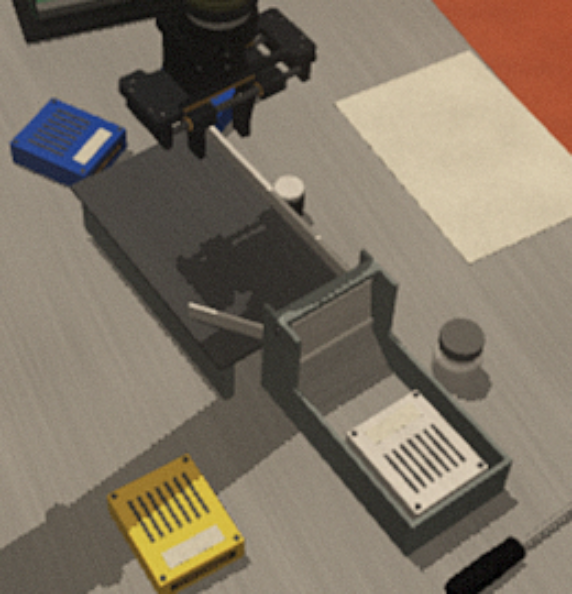

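View pics/top7.png

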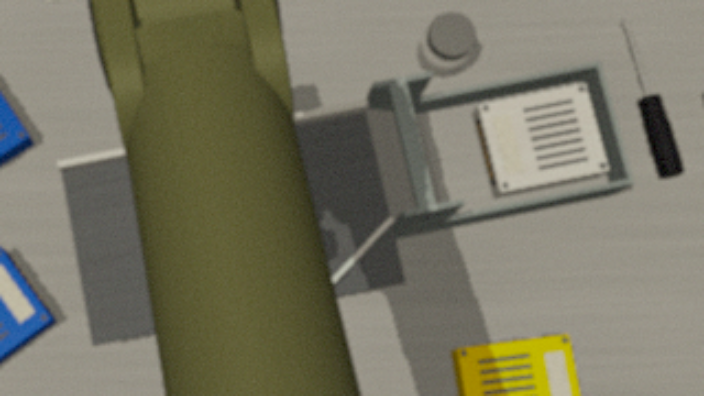

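Module lies flat in the tray (top crop about 543,138), the flap hangs shut, and the fingers are clear. I'll let it settle, then check once more.

Call:
{"name": "arm_command", "arguments": {
  "motion": [
    [[0,0,0],[0,0,0],0.47],
    [[0,0,0],[0,0,0],0.47],
    [[0,0,0],[0,0,0],0.47],
    [[0,0,0],[0,0,0],0.47],
    [[0,0,0],[0,0,0],0.47],
    [[0,0,0],[0,0,0],0.47],
    [[0,0,0],[0,0,0],0.47],
    [[0,0,0],[0,0,0],0.47]
  ]
}}

```text
time: 9.32
position: [0.5208, 0.0712, 0.2004]
tool_rot: [-2.027, -2.4, 0.0]
ft_force: [0.2, 0.1, 0.9]
grip_width: 0.529
```

```bash
python3 - <<'E'
from h import *
o,ex,ey=chute()
im,d=optics.get_image('top');W=cloud('top',d);q=W[...,:2]-o;cx=q@ex*1000;cy=q@ey*1000;z=W[...,2]*1000
m=(d>0)&(z>35)&(z<52)&(cx>62)&(cx<238)&(abs(cy)<58)&(im.min(2)>110)
print(m.sum(),cv2.minAreaRect(np.c_[cx[m],cy[m]].astype(np.float32)),np.median(z[m]), np.median(cx[m]),np.median(cy[m]))
im2,d2=optics.get_image('side');W=cloud('side',d2);q=W[...,:2]-o;cx=q@ex*1000;cy=q@ey*1000;z=W[...,2]*1000
m=(d2>0)&(z>72)&(z<122)&(abs(cy)<45)&(cx>15)&(cx<75)
print('flap x vs z',np.polyfit(z[m],cx[m],1),m.sum())
for t in('capacitor','screw_jar','screwdriver'):
    for c in('side','top'):
        for r in models.search_frame(c,t)[:1]: print(t,c,round(r['conf'],2),c2w(c,r['location']).round(3))
print(ctrl.get_state()['ft_force'],cv2.absdiff(im2,im2).max())
cv2.imwrite('pics/top8.png',im)
E
```

```text
2052 ((172.11581420898438, 1.4288291931152344), (111.8746337890625, 92.18065643310547), 0.24932704865932465) 43.34318581098697 170.09833416970514 0.15265832980598376
flap x vs z [-0.16326328 42.32286179] 481
capacitor side 0.53 [0.625 0.095 0.053]
screw_jar side 0.88 [ 0.673 -0.181  0.057]
screw_jar top 0.8 [ 0.674 -0.169  0.063]
screwdriver side 0.71 [ 0.586 -0.386  0.025]
screwdriver top 0.64 [ 0.588 -0.381  0.023]
[-0.68847888 -0.23704271  0.68358129] 0
```

```bash
python3 -c "
from bench import ctrl
print(ctrl.close_job())"
```

```text
the job is handed in; nothing more can be done
None
```

I pushed the module along the deck with the half-open fingers, without gripping or lifting it. It went through the flap and slid into the tray. The fingers stopped about 50 mm short of the sill, never came near the flap, and were then drawn back and lifted clear. The job was handed in at about 10 s; it reports no verdict.

What the last checks showed:
- **Module:** its centre is at about chute x 172 mm and y 1 mm. Its top is about 43 mm above the bench, so it lies flat in the tray.
- **Flap:** its slope measured 0.163, against about 0.15 when shut, so it is hanging shut.
- **Other objects:** the jar and screwdriver were found within a few mm of where they started. The capacitor was also unmoved, but only the side camera saw it (confidence 0.53); the top camera gave no reading for it at the end.
- **Forces:** the wrist force read about 1 N throughout.

Two things disagreed slightly. The chute position I fitted may be a few mm off in the tray area. The module also seemed turned 1 to 2 degrees while being pushed. Neither caused a problem.

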